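# Clamp two sheet coupons in a hinged grinding jig

## Task

Load the blue grinding jig: lay the brass coupon squarely on the jig's raised platen and the steel coupon squarely on top of it, then swing the hinged lid shut on the pile and push the red-headed pin all the way down through the lid's hole into the hole of the pillar below. Finish while holding the jig pressed shut: keep pushing down on the pin's head or the lid with about 10 N and do not let up at the end. Leave the other things on the bench where they are.

Things in the scene. Friction and masses are not known exactly. Their poses are not given: they have to be found in the camera images.
- jig: Jig fixed to the bench: blue base 100 x 190 x 12 mm. Origin on the bench under the platen's centre; x along the hinge axis, y towards the hinge, z up. Centred on it a dark steel platen 44 (x) x 64 (y) mm, top 24 mm above the bench; at y = -57 mm an aluminium pillar 46 (x) x 34 (y) mm, top at 40 mm; dark hinge cheeks at x = -36 and +36, y = 65 mm, 56 mm high.
- platen_top (a point): Centre of the platen's top face, where the coupons go (24 mm above the bench); axes as the jig's.
- pillar_hole (a point): Centre of the mouth of the pillar's vertical through hole, 13 mm in diameter and 28 mm deep, at the pillar's top (40 mm above the bench); axes as the jig's.
- lid_hinge (a point): Middle of the hinge axis, at jig y = 65 mm, 44 mm above the bench; axes as the jig's. The axis runs along the jig's x.
- lid (a joint): Lid angle, rad: 0 = shut, level on the two coupons, holes in line; grows as it opens. Starts open at 1.75 to 2.05 (pi/2 upright, beyond it leans away from the platen); stop at 2.15. Hinge friction (0.16 N m) holds it where it is left; below about 0.6 it may sink shut slowly. 2 to 3 N at the free edge move it. No latch.
- lid_hole (a point): Centre of the lid's through hole (13 mm in diameter, lid 12 mm thick) on the lid's outer face (the top face when shut), 122 mm from the hinge axis; axes turn with the lid, parallel to the jig's when shut.
- lid_edge (a point): Middle of the lid's free edge, on the outer face; axes turn with the lid. The lid is an aluminium plate 60 mm wide (along the hinge), 12 mm thick, 0.28 kg, reaching 147 mm from the hinge axis, towards jig -y when shut (underside then 44 mm, top 56 mm above the bench); a thin blue panel marks its outer face.
- brass_coupon: Loose brass plate 44 (x) x 64 (y) x 10 (z) mm, about 0.2 kg, lying flat; origin under its centre. Goes at the bottom of the pile.
- steel_coupon: Loose dark grey steel plate 44 (x) x 64 (y) x 10 (z) mm, about 0.2 kg, lying flat; origin under its centre. Goes on top.
- pin_block: Fixed grey block 50 x 50 x 46 mm with a vertical 13 mm hole through its centre, in which the pin stands; origin under its centre on the bench.
- pin: Loose pin, 50 g: steel shank 10 mm in diameter, 42 mm long, tapered tip, then a red cylindrical head 22 mm in diameter, 30 mm high. Origin at the tip, z up to the head. It starts upright in the block, head resting on the block's top, tip 4 mm above the bench. Fully home in the jig the head rests on the lid, tip 26 mm below the pillar's top.
- puck_black: Bystander: black resin specimen mount, a disc 32 mm in diameter and 20 mm high; origin under its centre.
- puck_green: Bystander: green resin specimen mount, a disc 32 mm in diameter and 20 mm high; origin under its centre.
- puck_amber: Bystander: amber resin specimen mount, a disc 32 mm in diameter and 20 mm high; origin under its centre.
- suspension: Bystander: white bottle with blue cap, 60 mm in diameter, 150 mm high; origin under its centre.
- lubricant: Bystander: blue bottle with red cap, 60 mm in diameter, 140 mm high; origin under its centre.
- dish: Bystander: shallow clear glass dish, 90 mm in diameter, 16 mm high; origin under its centre.
- brush: Bystander: small brush lying on the table, handle along its x axis.
Mind the look-alikes: they are no part of the job. Several things have the shape of the steel_coupon; the one meant has the colours described above.

How it is judged:
On the way, in this order (a step that is already met when the one before it is completed fails the run):
1. the brass coupon lies squarely on the platen, let go, with the lid open (x of brass_coupon in the frame of platen_top between -0.006 and 0.006 m and y of brass_coupon in the frame of platen_top between -0.006 and 0.006 m and z of brass_coupon in the frame of platen_top between -0.003 and 0.003 m and angle between the y axis of brass_coupon and the y axis of jig, either way round below 0.14 rad and angle between brass_coupon's own z axis and vertical below 0.06 rad and contact force between the fingers and brass_coupon below 0.2 N and value of joint lid above 1.2 rad), for 0.2 s.
2. the steel coupon lies squarely on the brass one, let go, with the lid open (x of brass_coupon in the frame of platen_top between -0.006 and 0.006 m and y of brass_coupon in the frame of platen_top between -0.006 and 0.006 m and z of brass_coupon in the frame of platen_top between -0.003 and 0.003 m and angle between the y axis of each of brass_coupon, steel_coupon and the y axis of jig, either way round below 0.14 rad and angle between each of brass_coupon, steel_coupon's own z axis and vertical below 0.06 rad and x of steel_coupon in the frame of platen_top between -0.006 and 0.006 m and y of steel_coupon in the frame of platen_top between -0.006 and 0.006 m and z of steel_coupon in the frame of platen_top between 0.007 and 0.013 m and contact force between the fingers and steel_coupon below 0.2 N and value of joint lid above 1.2 rad), for 0.2 s.
3. the lid is shut on the pile (x of brass_coupon in the frame of platen_top between -0.006 and 0.006 m and y of brass_coupon in the frame of platen_top between -0.006 and 0.006 m and z of brass_coupon in the frame of platen_top between -0.003 and 0.003 m and angle between the y axis of each of brass_coupon, steel_coupon and the y axis of jig, either way round below 0.14 rad and angle between each of brass_coupon, steel_coupon's own z axis and vertical below 0.06 rad and x of steel_coupon in the frame of platen_top between -0.006 and 0.006 m and y of steel_coupon in the frame of platen_top between -0.006 and 0.006 m and z of steel_coupon in the frame of platen_top between 0.007 and 0.013 m and value of joint lid between -0.04 and 0.04 rad), for 0.2 s.
4. the pin is fully home through lid and pillar (all of step 3 and horizontal distance between pin and pillar_hole below 0.005 m and z of pin in the frame of pillar_hole between -0.031 and -0.022 m and angle between pin's own z axis and vertical below 0.1 rad), for 0.2 s.
At the end, for the whole second after the job is handed in: Both coupons within 6 mm of the platen's centre in x and y, 0.14 rad, flat; lid within 0.04 rad of shut; pin within 5 mm of the hole's axis, upright, tip 22 to 31 mm below the pillar's top; robot touching lid or pin (over 2 N) and still pressing: lid bears on the steel coupon with over 7 N; at rest (all of step 4 and contact force between lid and steel_coupon above 7 N and (contact force between any of the arm, the fingers and lid above 2 N or contact force between any of the fingers, the arm and pin above 2 N) and linear speed of pin below 0.02 m/s and velocity of joint lid between -0.05 and 0.05 rad/s); the arm keeps its last pose, push and grip.
It fails at once if a bystander (disc, bottle, dish or brush) is moved by more than 40 mm (distance of any of puck_black, puck_green, puck_amber, suspension, lubricant, dish, brush from where it was at the start of the episode above 0.04 m).
It also fails if it takes over 72 s, if anything falls off the work surface, if the arm or the gripper's body presses on something with over 40 N, if the wrist force passes 120 N, or if a joint passes its speed limit or range.

## Robot

A 6-joint arm with a two-finger parallel gripper is mounted at the origin on the work surface. World frame = base frame: x ahead of the robot, y to its left, z up, the work surface at z = 0. Lengths are in m, angles in rad, forces in N, time in s.
With the tool pointing down it reaches from about 0.35 to 0.85 m from the base axis. Payload 8.1 kg.
Tool frame: the origin (TCP) lies on the centre line of the jaws, within the pads' length; the fingertips stand 17 mm ahead of it and the grasp point (between the pads) lies 2 mm behind it; z points along the fingers, y is the line along which they close (so a half turn about z gives the same grasp; the last joint's range is limited). The gripper opens to 93 mm and grips with 3 to 60 N. Pads are 15 mm wide; open, the fingers measure 128 mm over their backs; the gripper's body (75 mm by 188 mm) begins 65 mm behind the grasp point.
Start: joints at [1.092, 0.13, 1.488, -0, 1.523, -0.085], TCP at [0.23, 0.554, 0.236] pointing down, gripper open.
Joint ranges: [-2.96, 2.96], [-0.89, 2.26], [0.02, 2.5], [-1.34, 4.48], [0, 2.73], [-2.66, 2.66]. Speed limits (rad/s): [2.39, 2.39, 2.79, 3.14, 3.14, 3.14].

## Interface

Orientations are given as a rotation vector (axis times angle).
In Python, from plant import status, eyes, robot gives the robot as it stands. The module is installed in compiled form; this text tells all that it offers.
- The arm moves only by the tool servo_tool, never from a script. Its argument "plan" is text: rows parted by semicolons, each of 4 numbers parted by spaces: the shift along the tool's x, y, z in m, then the turn about the tool's z in degrees. A call has 1 to 12 rows; each row is the pose to reach, as a shift and turn from the pose commanded when the call began, along the tool's axes at that moment; what a row does not reach only later rows make up. A row lasts 1/12 s, in which the tool goes at most 41.7 mm and 7.16 degrees, less where a joint would pass 70% of its speed; a pose out of reach is approached as far as the arm can. A call with a gripper value outside its range is refused whole. "grip" is the closure, from -1 (fully open) to 1 (shut), set as the call begins (left out, the last holds). The fingers move at their own pace and stop on an object; "grip_force" is the grip in N (left out, the last holds). Time passes only in rows, so rows that repeat a pose let the fingers close. It gives the time, the measured TCP pose, the force, the opening and the grip force at its end, in the units of the state.
- status.read_state(): the state, without advancing time (a new reading comes with each control period).
- eyes.read_camera(name): name is "scene" or "top" or "wrist"; returns a dict with "image" (384x512x3 uint8, blue, green, red), "fovy" (degrees; the focal length in pixels is half the picture's height over the tangent of half this angle, whatever the lens; pixels are square), "cx", "cy" (the principal point, pixels), "world_from_camera" (4x4, takes a point from camera to world coordinates); the wrist camera has in their place "hand_eye" (4x4, takes a point from camera to tool coordinates, whose origin is the TCP and whose axes are the flange's). Camera axes: x right, y down, z forward; pixel columns grow to the right and rows downward; lengths in m; the calibration is good to about 2 mm. A picture is of the moment at which its call begins: read the wrist's pose just before it. There is no depth.
- robot.close_job(): hands the job in; it is judged then, once.
The state is a dict: "t": time; "q": joint angles; "dq": joint speeds; "joint_torque": joint torques, N m; "tool_pos": TCP position; "orientation": TCP orientation; "force": force on the tool from outside, world axes, zero at the start; "wrist_torque": the same for the moment, N m; "opening": finger opening in m; "gripper_force": force on a finger pad.
Only numpy, scipy, OpenCV 4.12 (cv2) and the standard library are available. Lean on these libraries where they do the work, as an engineer would, in place of code of your own. Each camera call takes 0.05 s, during which the arm holds its last target. There are 200 camera calls.

## Working session

There is one attempt and no reset: what is moved stays moved. The work goes in short steps, Python scripts to look and compute and a tool call to move; the robot and the scene stay as the last step left them, time stands still between calls to the robot, and variables do not carry over. Pictures are saved under pics/ and viewed, at most 10 in all, crops included, and the job is handed in when it is done.

Besides the shell and the picture viewer there is one more tool, called after "Request:" as name(argument=value, ...) on one line, values as JSON. servo_tool: Moves the arm, as the interface text tells. Its arguments: {"type":"object","properties":{"plan":{"type":"string"},"grip":{"type":"number"},"grip_force":{"type":"number"}},"required":["plan"]}

```bash
mkdir -p pics
python3 - <<'E'
from plant import status, eyes, robot
import cv2,numpy as np,pickle
s=status.read_state(); print({k:np.round(v,3) for k,v in s.items()})
for n in ["scene","top"]:
    c=eyes.read_camera(n); cv2.imwrite(f"pics/{n}0.png",c["image"]); print(n,c["fovy"],c["cx"],c["cy"],np.round(c["world_from_camera"],4).tolist())
    pickle.dump(c,open(f"{n}0.pkl","wb"))
E
```

```text
{'t': np.float64(0.0), 'q': array([ 1.092,  0.131,  1.489,  0.   ,  1.523, -0.085]), 'dq': array([-0.003,  0.   , -0.001,  0.   ,  0.   , -0.   ]), 'joint_torque': array([ 0.0000e+00, -5.5983e+01, -4.9175e+01,  7.7000e-02,  3.5000e-02,
       -0.0000e+00]), 'tool_pos': array([0.23 , 0.554, 0.235]), 'orientation': array([-6.15e-01, -3.08e+00,  3.00e-03]), 'force': array([0.759, 0.772, 0.031]), 'wrist_torque': array([ 0.015, -0.031, -0.01 ]), 'gripper_force': np.float64(0.0), 'opening': np.float64(0.093)}
scene 57.95194229672586 255.16866507277481 193.88610992387973 [[0.3062, 0.6782, -0.668, 1.101], [0.9517, -0.2334, 0.1993, -0.1814], [-0.0208, -0.6968, -0.7169, 0.6797], [0.0, 0.0, 0.0, 1.0]]
top 48.02521106591671 257.12812477211014 192.82908118423248 [[0.0027, -0.9953, 0.097, 0.4113], [-0.9999, -0.004, -0.013, -0.0158], [0.0133, -0.0969, -0.9952, 1.3163], [0.0, 0.0, 0.0, 1.0]]
```

Run:
```python
import cv2
for n,i in [("top",cv2.INTER_CUBIC),("scene",cv2.INTER_CUBIC)]:
    im=cv2.imread(f"pics/{n}0.png"); cv2.imwrite(f"pics/{n}0b.png",cv2.resize(im,(800,600),interpolation=i))
```

```text
(no output)
```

View pics/top0b.png

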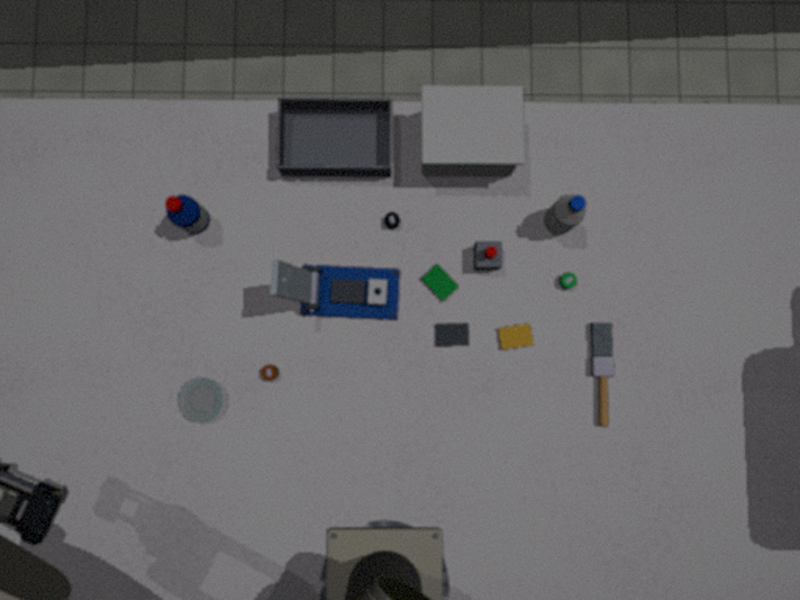

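View pics/scene0b.png

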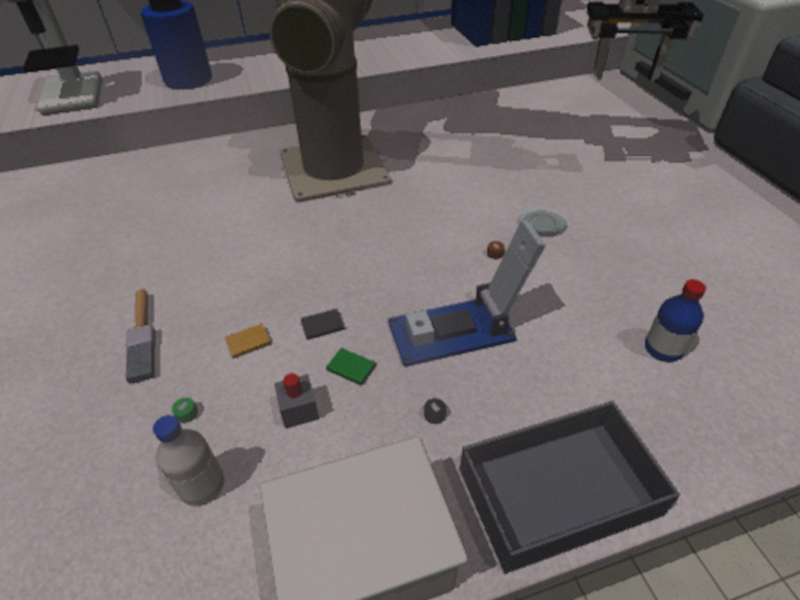

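The top picture (800-wide) shows the jig at (352,292) with its hinge to the left, which is world +y. The steel coupon is at (452,335), brass at (515,337), pin block at (488,256), and a green decoy at (439,282). The scene picture agrees. Next I'll measure these.

```bash
cat > h.py <<'E'
import numpy as np,cv2
from scipy.spatial.transform import Rotation as R
def ray(c,uv,T):
    f=c["image"].shape[0]/2/np.tan(np.radians(c["fovy"])/2)
    uv=np.atleast_2d(uv).astype(float)
    d=np.c_[(uv[:,0]-c["cx"])/f,(uv[:,1]-c["cy"])/f,np.ones(len(uv))]@T[:3,:3].T
    return T[:3,3],d
def onplane(c,uv,z,T=None):
    o,d=ray(c,uv,c["world_from_camera"] if T is None else T)
    return o+d*((z-o[2])/d[:,2])[:,None]
def project(c,P,T):
    f=c["image"].shape[0]/2/np.tan(np.radians(c["fovy"])/2)
    p=(np.atleast_2d(P)-T[:3,3])@T[:3,:3]
    return np.c_[f*p[:,0]/p[:,2]+c["cx"],f*p[:,1]/p[:,2]+c["cy"]]
def wristT(s,c):
    T=np.eye(4);T[:3,:3]=R.from_rotvec(s["orientation"]).as_matrix();T[:3,3]=s["tool_pos"]
    return T@c["hand_eye"]
def blob(mask,near):
    n,l,st,ce=cv2.connectedComponentsWithStats(mask.astype(np.uint8))
    ok=[i for i in range(1,n) if st[i,4]>20]
    i=min(ok,key=lambda i:np.hypot(*(ce[i]-near)))
    return l==i
def rect(c,m,z,T=None):
    cs,_=cv2.findContours(m.astype(np.uint8),cv2.RETR_EXTERNAL,cv2.CHAIN_APPROX_NONE)
    k=max(cs,key=len)[:,0]
    P=onplane(c,k,z,T)[:,:2]
    (x,y),(w,h),a=cv2.minAreaRect((P*1000).astype(np.float32))
    if w>h: a+=90     # a -> direction of long side +... (long axis angle = a+... )
    a=(a-90) if False else a
    # long side direction angle
    b=cv2.boxPoints(((x,y),(w,h),0)) 
    return np.round([x,y,max(w,h),min(w,h)],1),(a+90)%180 if w<=h else (a-90)%180
E
python3 - <<'E'
from h import *; import pickle
c=pickle.load(open("top0.pkl","rb")); im=c["image"].astype(int); B,G,Rr=im[...,0],im[...,1],im[...,2]
k=1.5625
gray=im.max(2)
ms={"brass":(blob((Rr-B>60)&(G-B>25),(515/k,337/k)),.010),
"steel":(blob(gray<85,(452/k,335/k)),.010),
"jig":(blob((B-Rr>40),(352/k,292/k)),.012),
"pinhead":(blob((Rr-G>60),(490/k,253/k)),.076),
"block":(blob((gray<110),(488/k,256/k)),.046)}
for n,(m,z) in ms.items(): print(n,m.sum(),rect(c,m,z))
cr=c["image"][140:240,165:345]; cv2.imwrite("pics/top_crop.png",cv2.resize(cr,None,fx=4.4,fy=4.4,interpolation=cv2.INTER_CUBIC))
for n,p,z in [("pillarhole",(377,291),.04),("pin top",(490,253),.076),("steel",(452,335),.01)]: print(n,onplane(c,np.array(p)/k,z))
E
```

```text
brass 260 (array([ 472.1, -253.1,   60.3,   39.9]), 99.62713718414307)
steel 317 (array([ 474.4, -128.3,   64.1,   42.5]), 90.20359893143177)
jig 1001 (array([557.5,  61.7, 171.4,  96.1]), 87.47713470458984)
pinhead 38 (array([ 626.1, -197.7,   17.8,   17.5]), 179.45924377441406)
block 497 (array([ 620.7, -185.5,   81.1,   63.4]), 90.26097029447556)
pillarhole [[0.55514156 0.01481787 0.04      ]]
pin top [[ 0.62335499 -0.19648009  0.076     ]]
steel [[ 0.47317289 -0.13056308  0.01      ]]
```

View pics/top_crop.png

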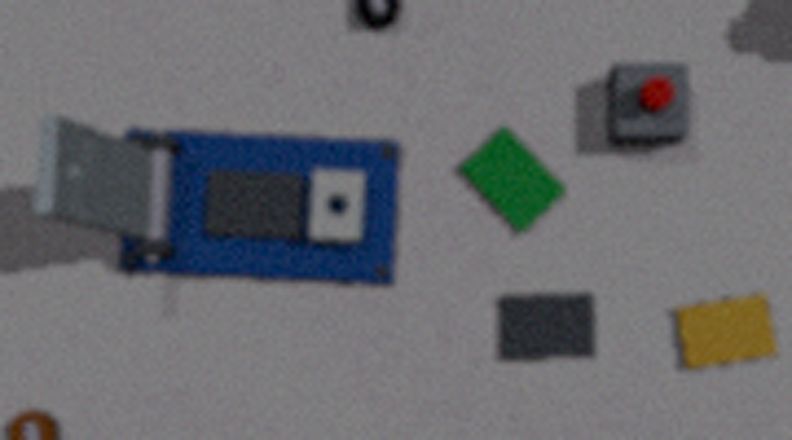

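```bash
cat > mv.py <<'E'
# python3 mv.py x y z heading(of tool y, deg) -> shift in tool axes and turn
import sys
from h import *; from plant import status
s=status.read_state(); M=R.from_rotvec(s["orientation"]).as_matrix()
x,y,z,h=map(float,sys.argv[1:5])
d=M.T@(np.array([x,y,z])-s["tool_pos"]); h0=np.degrees(np.arctan2(M[1,1],M[0,1])); t=(h0-h+90)%180-90
print("t",round(s["t"],2),"pos",np.round(s["tool_pos"]*1000,1),"head",round(h0,2),"tilt",np.round(M[:2,2],4),"SHIFT",np.round(d*1000,1),"TURN",round(t,2),"F",np.round(s["force"],1),"q",np.round(s["q"],2))
E
python3 mv.py 0.472 -0.2 0.236 9.6
python3 -c "
from plant import eyes; import numpy as np; c=eyes.read_camera('wrist'); print(c['fovy'],np.round(c['hand_eye'],3).tolist())"
```

```text
t 0.1 pos [230.  553.7 234.7] head 67.44 tilt [-0.0008 -0.0014] SHIFT [-5.127e+02 -6.031e+02 -4.000e-01] TURN 57.84 F [ 0.  -0.  -0.2] q [ 1.09  0.13  1.49  0.    1.52 -0.09]
63.921513880857226 [[0.0, -0.962, -0.274, 0.077], [1.0, 0.001, -0.001, 0.001], [0.001, -0.274, 0.962, -0.148], [0.0, 0.0, 0.0, 1.0]]
```

Request:
servo_tool(plan="-0.513 -0.603 0 58;-0.513 -0.603 0 58;-0.513 -0.603 0 58;-0.513 -0.603 0 58;-0.513 -0.603 0 58;-0.513 -0.603 0 58;-0.513 -0.603 0 58;-0.513 -0.603 0 58;-0.513 -0.603 0 58;-0.513 -0.603 0 58;-0.513 -0.603 0 58;-0.513 -0.603 0 58", grip=-1)

```text
t: 1.15
tool_pos: [0.3832, 0.0761, 0.2357]
orientation: [2.031, 2.397, 0.001]
force: [0.9, -0.4, -0.5]
opening: 0.093
gripper_force: 0.0
```

```bash
python3 mv.py 0.472 -0.2 0.2 9.6
python3 - <<'E'
from h import *; import pickle; from plant import eyes,status
s=status.read_state(); c=eyes.read_camera("wrist"); pickle.dump((s,c),open("w1.pkl","wb")); print(s["dq"])
E
```

```text
t 1.15 pos [383.2  76.1 235.7] head 9.45 tilt [0.0007 0.0001] SHIFT [-287.    42.2   35.8] TURN -0.15 F [ 0.9 -0.4 -0.5] q [ 0.06 -0.47  2.02  0.    1.59 -0.1 ]
[-1.27071928e+00  1.15133196e-01 -8.01027811e-02  1.22931457e-03
 -4.24646929e-02 -1.25803312e+00]
```

Request:
servo_tool(plan="-0.338 0.034 0.035 0;-0.338 0.034 0.035 0;-0.338 0.034 0.035 0;-0.338 0.034 0.035 0;-0.338 0.034 0.035 0;-0.338 0.034 0.035 0;-0.338 0.034 0.035 0;-0.338 0.034 0.035 0;-0.338 0.034 0.035 0;-0.338 0.034 0.035 0;-0.338 0.034 0.035 0")

```text
t: 2.12
tool_pos: [0.4719, -0.2492, 0.2]
orientation: [-2.031, -2.394, -0.0]
force: [0.8, 0.2, 1.4]
opening: 0.0934
gripper_force: 0.0
```

Run:
```python
from h import *; import pickle; from plant import eyes,status
s=status.read_state(); c=eyes.read_camera("wrist"); pickle.dump((s,c),open("w2.pkl","wb")); print(s["t"],s["tool_pos"],s["dq"])
T=wristT(s,c); im=c["image"].astype(int);B,G,Rr=im[...,0],im[...,1],im[...,2]
pb=project(c,[.472,-.253,.01],T)[0]; ps=project(c,[.474,-.128,.01],T)[0]; print(pb,ps)
print("brass",rect(c,blob((Rr-B>60)&(G-B>25),pb),.01,T)); print("steel",rect(c,blob(im.max(2)<85,ps),.01,T))
cv2.imwrite("pics/w2.png",c["image"])
```

```text
2.1167 [ 0.47189864 -0.24917624  0.20002445] [ 0.03092833 -0.03656753  0.01738514  0.00204157  0.00352519  0.00153172]
[254.04323474 176.63962067] [276.01367502  59.11610097]
brass (array([ 471.9, -251.9,   62.4,   42.7]), 99.44139289855957)
steel (array([ 474. , -129.3,   65.3,   47. ]), 91.99201357364655)
```

View pics/w2.png

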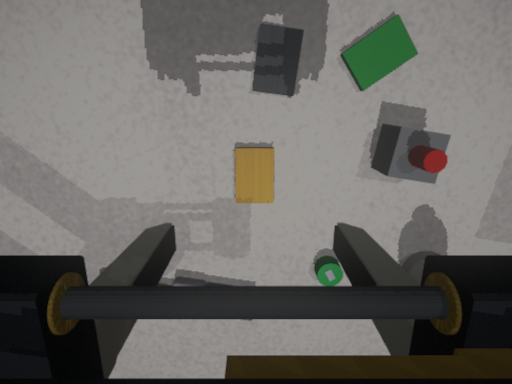

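The wrist picture shows brass at about (254,175) and steel at about (278,60). Brass measures (0.472, -0.252), heading 9.5°, and its size matches the spec. I'll descend to it.

Request:
servo_tool(plan="-0.003 0 0.08 0;-0.003 0 0.08 0;-0.003 0 0.12 0;-0.003 0 0.15 0;-0.003 0 0.17 0;-0.003 0 0.18 0;-0.003 0 0.18 0")

```text
t: 2.75
tool_pos: [0.4721, -0.2505, 0.0194]
orientation: [-2.028, -2.397, -0.0]
force: [0.5, -0.6, -0.3]
opening: 0.0927
gripper_force: 0.0
```

Request:
servo_tool(plan="0 0 0 0;0 0 0 0;0 0 0 0;0 0 0 0;0 0 0 0;0 0 0 0;0 0 0 0", grip=1, grip_force=30)

```text
t: 3.33
tool_pos: [0.4728, -0.2528, 0.0209]
orientation: [2.031, 2.396, 0.0]
force: [-0.7, 0.3, -0.6]
opening: 0.0513
gripper_force: 0.0
```

```bash
python3 mv.py 0.56 0.07 0.2 -2.5
```

```text
t 3.33 pos [ 472.8 -252.8   20.9] head 9.43 tilt [ 0.0002 -0.0002] SHIFT [ 304.1  139.  -179.2] TURN 11.93 F [-0.7  0.3 -0.6] q [-0.59  0.18  1.85  0.    1.11 -0.75]
```

Request:
servo_tool(plan="0 0 0 0;0 0 0 0;0 0 0 0;0 0 -0.01 0;0 0 -0.03 0;0 0 -0.07 0;0 0 -0.11 0;0 0 -0.15 0;0 0 -0.179 0")

```text
t: 4.08
tool_pos: [0.4733, -0.253, 0.2041]
orientation: [2.029, 2.394, 0.001]
force: [0.3, -1.2, -2.6]
opening: 0.0437
gripper_force: 30.0
```

```bash
python3 mv.py 0.558 -0.02 0.2 -2.5
```

```text
t 4.08 pos [ 473.3 -253.   204.1] head 9.44 tilt [ 0.0028 -0.0018] SHIFT [216.  121.8   3.9] TURN 11.94 F [ 0.3 -1.2 -2.6] q [-0.59 -0.03  1.71  0.    1.46 -0.75]
```

Request:
servo_tool(plan="0.216 0.122 0 12;0.216 0.122 0 12;0.216 0.122 0 12;0.216 0.122 0 12;0.216 0.122 0 12;0.216 0.122 0 12;0.216 0.122 0 12;0.216 0.122 0 12;0.216 0.122 0 12;0.216 0.122 0 12")

```text
t: 4.92
tool_pos: [0.5573, -0.0207, 0.1997]
orientation: [-2.272, -2.17, 0.001]
force: [-0.1, 0.2, -1.9]
opening: 0.0435
gripper_force: 30.0
```

Run:
```python
from h import *; import pickle; from plant import eyes,status
s=status.read_state(); c=eyes.read_camera("wrist"); pickle.dump((s,c),open("w3.pkl","wb")); print(s["t"],s["tool_pos"],s["dq"])
cv2.imwrite("pics/w3.png",cv2.resize(c["image"],None,fx=1.5625,fy=1.5625,interpolation=cv2.INTER_CUBIC))
```

```text
4.9167 [ 0.55726324 -0.02065909  0.19969083] [-0.01538674 -0.00040422  0.00118771  0.00305544 -0.00237735  0.00355346]
```

View pics/w3.png

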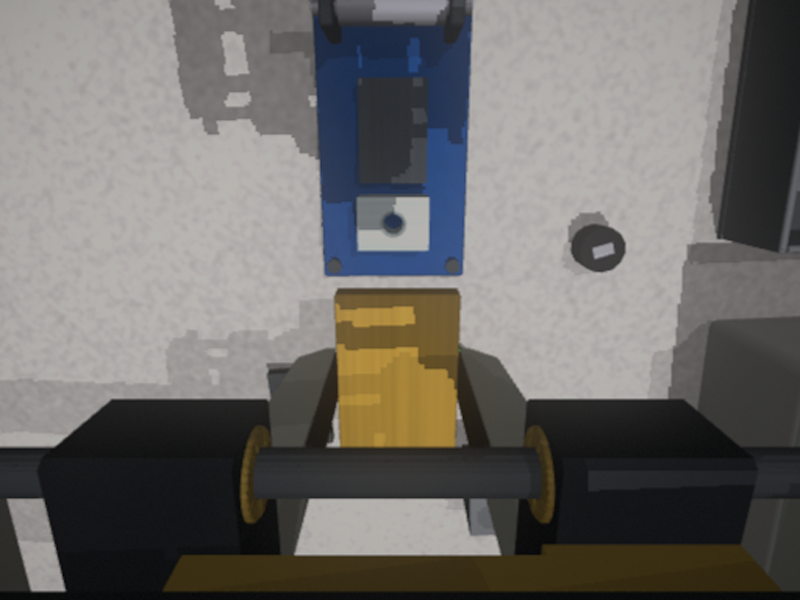

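The picture (800-wide) shows the platen corners at (360,77)–(426,184), the pillar at (357,197)–(429,250) and its hole at (393,222). The brass plate is held straight, with its far top edge at (336–460, 290).

Run:
```python
from h import *; import pickle
s,c=pickle.load(open("w3.pkl","rb")); T=wristT(s,c); k=1.5625
from scipy.optimize import least_squares
def q(p): return np.array(p)/k
obs=[((360,77),(-22,32,24)),((426,77),(22,32,24)),((358,183),(-22,-32,24)),((426,184),(22,-32,24)),
((357,197),(-23,-40,40)),((429,197),(23,-40,40)),((358,250),(-23,-74,40)),((429,250),(23,-74,40)),((393,222),(0,-57,40)),((325,275),(-50,-95,12)),((463,274),(50,-95,12))]
L=np.array([o[1] for o in obs])/1000.; U=np.array([q(o[0]) for o in obs])
def W(p,L): return R.from_euler('z',p[2]).apply(L)+[p[0],p[1],0]
for sub in [slice(None),slice(0,9),slice(0,4)]:
    r=least_squares(lambda p:(project(c,W(p,L[sub]),T)-U[sub]).ravel(),[.557,.07,-.04],loss='soft_l1',x_scale=[.01,.01,.01])
    print(np.round(r.x*[1000,1000,57.3],2)); print(np.round(r.fun.reshape(-1,2).T,1))
im=c["image"].astype(int)
# top camera check of hole
print("hole",onplane(c,U[8],.04,T))
# held brass: front edge corners (upper & top), assume heights
M=R.from_rotvec(s["orientation"]).as_matrix(); 
zb=s["tool_pos"][2]
for p in [(336,290),(460,290)]:
    for zt in (zb-.017+.007+.0,):
        P=onplane(c,q(p),zt-.000,T)[0]; print("brass edge",np.round(P*1000,1),"tool",np.round(M.T@(P-s["tool_pos"])*1000,1))
ct=pickle.load(open("top0.pkl","rb"))
def fitc(c,U,L,p0):
    T=c["world_from_camera"]; r=least_squares(lambda p:(project(c,W(p,L),T)-U).ravel(),p0,x_scale=[.01]*3); print(np.round(r.x*[1000,1000,57.3],2),np.round(r.fun,1))
k2=4.4
Ut=np.array([(207,170),(305,175),(300,240),(205,235),(338,205)])/k2+[165,140]
fitc(ct,Ut,np.array([(22,32,24),(22,-32,24),(-22,-32,24),(-22,32,24),(0,-57,40)])/1000,[.557,.07,-.04])
```

```text
[558.27  73.24  -2.36]
[[-2.1  1.2  0.9  0.3 -0.5  0.3 -0.2 -0.2 -0.  -0.7  0.4]
 [ 0.  -0.2  0.1 -0.7  0.3  0.1  0.6  0.4  1.6 -1.4 -1.1]]
[558.32  73.42  -2.45]
[[-2.   1.3  0.9  0.3 -0.5  0.3 -0.3 -0.3 -0.1]
 [-0.2 -0.4 -0.1 -0.9  0.1 -0.   0.4  0.3  1.4]]
[558.08  73.06  -3.09]
[[-1.8  1.4  0.3 -0.3]
 [-0.1  0.3  0.  -0.3]]
hole [[0.55601119 0.01784201 0.04      ]]
brass edge [537.9  14.5 189.7] tool [ 34.3 -21.   10. ]
brass edge [580.   12.6 189.7] tool [34.3 21.2 10. ]
[555.83  70.76  -2.32] [ 0.6  0.2 -0.5 -0.  -0.1 -0.3  0.2 -0.1 -0.2  0.2]
```

```bash
python3 mv.py 0.5578 0.071 0.0445 -2.4
```

```text
t 4.97 pos [557.3 -20.9 199.7] head -2.65 tilt [-0.0003 -0.0003] SHIFT [ 91.9  -3.7 155.1] TURN -0.25 F [ 0.3 -0.1 -0.4] q [-0.13  0.04  1.65 -0.    1.45 -0.08]
```

Run:
```python
from h import *; import pickle
ct=pickle.load(open("top0.pkl","rb"))
P=np.array([(60,117),(40,118),(75,222),(35,212)])/4.4+[165,140]
for z in (.175,.185,.195): print(z,np.round(onplane(ct,P,z)[:,:2]*1000).tolist())
for th in (1.75,1.85,1.95,2.05): print(th,[(round(r*np.sin(th)+o*np.cos(th)+44),round(71+65-r*np.cos(th)+o*np.sin(th))) for r,o in((147,0),(147,12))])
```

```text
0.175 [[592.0, 179.0], [591.0, 191.0], [528.0, 169.0], [534.0, 193.0]]
0.185 [[590.0, 177.0], [590.0, 189.0], [527.0, 167.0], [533.0, 191.0]]
0.195 [[589.0, 176.0], [588.0, 188.0], [526.0, 166.0], [532.0, 189.0]]
1.75 [(189, 162), (187, 174)]
1.85 [(185, 177), (182, 188)]
1.95 [(181, 190), (176, 202)]
2.05 [(174, 204), (169, 214)]
```

Request:
servo_tool(plan="0.03 -0.002 0 0;0.06 -0.003 0 0;0.092 -0.004 0.01 0;0.092 -0.004 0.03 0;0.092 -0.004 0.06 0;0.092 -0.004 0.09 0;0.092 -0.004 0.09 0")

```text
t: 5.55
tool_pos: [0.5532, 0.071, 0.103]
orientation: [-2.268, -2.165, 0.012]
force: [-1.4, -0.4, -4.3]
opening: 0.0437
gripper_force: 30.0
```

Request:
servo_tool(plan="0 0 0 0;0 0 0 0")

```text
t: 5.72
tool_pos: [0.5586, 0.0715, 0.1113]
orientation: [2.272, 2.169, 0.002]
force: [0.3, -0.1, -1.5]
opening: 0.0441
gripper_force: 30.0
```

```bash
python3 mv.py 0.5578 0.071 0.0445 -2.4
```

```text
t 5.72 pos [558.6  71.5 111.3] head -2.65 tilt [0.0014 0.    ] SHIFT [-0.6 -0.9 66.8] TURN -0.25 F [ 0.3 -0.1 -1.5] q [ 0.04  0.12  1.73 -0.    1.29  0.08]
```

Request:
servo_tool(plan="0 -0.001 0.03 0;0 -0.001 0.05 0;0 -0.001 0.06 0;0 -0.001 0.064 0;0 -0.001 0.065 0;0 -0.001 0.065 0;0 -0.001 0.065 0")

```text
t: 6.3
tool_pos: [0.5582, 0.0725, 0.0465]
orientation: [2.269, 2.17, 0.003]
force: [-0.1, -0.2, -1.2]
opening: 0.0439
gripper_force: 30.0
```

```bash
python3 mv.py 0.5578 0.071 0.0445 -2.4
```

```text
t 6.3 pos [558.2  72.5  46.5] head -2.57 tilt [0.0028 0.0001] SHIFT [-1.5 -0.3  2. ] TURN -0.17 F [-0.1 -0.2 -1.2] q [0.04 0.2  1.77 0.   1.17 0.08]
```

Request:
servo_tool(plan="-0.001 0 0.001 0;-0.001 0 0.002 0;-0.001 0 0.003 0;-0.001 0 0.003 0;-0.001 0 0.003 0")

```text
t: 6.72
tool_pos: [0.5579, 0.0714, 0.0446]
orientation: [2.269, 2.17, 0.002]
force: [-7.6, -1.2, 17.6]
opening: 0.0439
gripper_force: 30.0
```

Request:
servo_tool(plan="0 0 -0.001 0;0 0 -0.001 0;0 0 -0.001 0;0 0 -0.001 0;0 0 -0.001 0;0 0 -0.03 0;0 0 -0.07 0;0 0 -0.11 0;-0.09 0 -0.15 0;-0.09 0 -0.15 0;-0.09 0 -0.15 0;-0.09 0 -0.15 0", grip=-1)

```text
t: 7.72
tool_pos: [0.5539, -0.0216, 0.1943]
orientation: [2.271, 2.165, 0.003]
force: [-0.1, 1.0, 0.9]
opening: 0.0929
gripper_force: 0.0
```

Run:
```python
from h import *; import pickle; from plant import eyes,status
s=status.read_state(); c=eyes.read_camera("wrist"); pickle.dump((s,c),open("w4.pkl","wb")); print(s["t"],s["tool_pos"],s["dq"].round(2))
T=wristT(s,c); im=c["image"].astype(int);B,G,Rr=im[...,0],im[...,1],im[...,2]
pb=project(c,[.558,.072,.034],T)[0]; 
print("brass",rect(c,blob((Rr-B>40)&(G-B>15),pb),.034,T))
cv2.imwrite("pics/w4.png",cv2.resize(c["image"],None,fx=1.5625,fy=1.5625,interpolation=cv2.INTER_CUBIC))
```

```text
7.7167 [ 0.55391713 -0.02163849  0.19429427] [ 0.05  0.03  0.03  0.03 -0.02  0.05]
brass (array([557.3,  71.3,  62.8,  43.5]), 87.29844665527344)
```

View pics/w4.png

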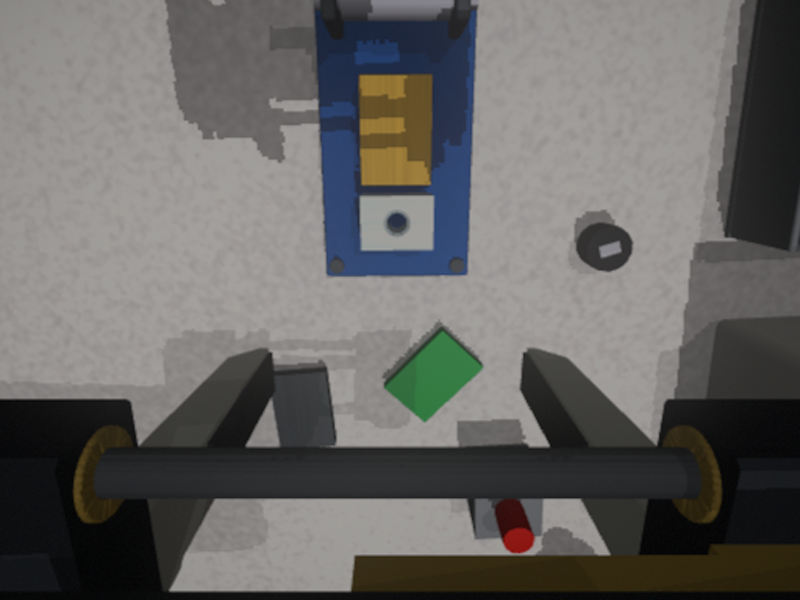

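The brass plate lies square on the platen at (359,74)–(431,186). The pillar is at (360,195)–(434,250), its hole at (397,222), and the base front corners at (328,274) and (466,274). Steel is partly visible at (303,405).

```bash
python3 - <<'E'
from h import *; import pickle
from scipy.optimize import least_squares
s,c=pickle.load(open("w4.pkl","rb")); T=wristT(s,c); k=1.5625
def W(p,L): return R.from_euler('z',p[2]).apply(L)+[p[0],p[1],0]
def fit(o):
    L=np.array([a[1] for a in o])/1000.;U=np.array([a[0] for a in o])/k
    r=least_squares(lambda p:(project(c,W(p,L),T)-U).ravel(),[.557,.07,-.04],x_scale=[.01]*3);print(np.round(r.x*[1000,1000,57.3],2),np.round(r.fun,1))
fit([((360,195),(-23,-40,40)),((434,195),(23,-40,40)),((360,250),(-23,-74,40)),((434,250),(23,-74,40)),((397,222),(0,-57,40))])
fit([((328,274),(-50,-95,12)),((466,274),(50,-95,12)),((317,10),(-50,95,12)),((477,10),(50,95,12))])
fit([((359,74),(-22,32,34)),((432,74),(22,32,34)),((360,186),(-22,-32,34)),((431,186),(22,-32,34))])
E
python3 mv.py 0.474 -0.130 0.15 2
```

```text
[558.74  73.73  -2.74] [-0.2  0.   0.2  0.   0.5 -0.3 -0.5 -0.3  0.   0.5]
[557.99  55.86  -2.72] [ -0.6  14.2   0.7  14.2  -1.7 -10.1   1.7 -10. ]
[557.71  71.06  -2.75] [-0.6  0.1  0.6  0.2  0.2 -0.2 -0.2 -0.2]
t 7.77 pos [553.3 -19.9 192.7] head -2.72 tilt [ 0.0021 -0.0003] SHIFT [-113.7  -74.1   42.6] TURN -4.72 F [-0.3  1.5 -0.5] q [-0.13  0.03  1.68 -0.    1.44 -0.08]
```

Request:
servo_tool(plan="-0.114 -0.074 0.023 -4;-0.114 -0.074 0.023 -4;-0.114 -0.074 0.023 -4;-0.114 -0.074 0.023 -4;-0.114 -0.074 0.023 -4;-0.114 -0.074 0.023 -4;-0.114 -0.074 0.023 -4")

```text
t: 8.35
tool_pos: [0.4743, -0.1277, 0.1685]
orientation: [-2.192, -2.25, -0.001]
force: [-0.2, 0.6, 0.2]
opening: 0.0929
gripper_force: 0.0
```

```bash
python3 - <<'E'
from h import *; import pickle; from plant import eyes,status
s=status.read_state(); c=eyes.read_camera("wrist"); pickle.dump((s,c),open("w5.pkl","wb")); print(s["t"],s["tool_pos"],s["dq"].round(2))
T=wristT(s,c); g=c["image"].astype(int).max(2)
pb=project(c,[.474,-.129,.01],T)[0]; print(pb)
for th in (50,60,70,80,90): m=blob(g<th,pb); print(th,m.sum(),rect(c,m,.01,T))
E
python3 mv.py 0.474 -0.130 0.02 1
```

```text
8.35 [ 0.47431062 -0.12773738  0.16849633] [ 0.01  0.   -0.01 -0.    0.   -0.01]
[254.04829347 181.20081746]
50 21 (array([ 478.8, -272.3,   13.9,    1.3]), 1.5376250743865967)
60 22 (array([572.2, -77.4,  25.9,   0.7]), 44.00994873046875)
70 82 (array([474.1, -96.3,  39.9,   1. ]), 1.5001983642578125)
80 2522 (array([ 474.9, -127.4,   64. ,   43.2]), 92.61486959457397)
90 2596 (array([ 474.9, -127.2,   64.8,   43.2]), 92.61485624313354)
t 8.4 pos [ 474.5 -127.7  168.7] head 1.52 tilt [0.0004 0.0005] SHIFT [ -2.4  -0.6 148.7] TURN 0.52 F [0.3 0.9 0.8] q [-0.37 -0.13  1.87  0.    1.4  -0.39]
```

Request:
servo_tool(plan="0 0 0.04 -0.8;0 0 0.08 -0.8;0 0 0.12 -0.8;0 0 0.14 -0.8;0 0 0.148 -0.8;0 0 0.148 -0.8;0 0 0.148 -0.8")

```text
t: 8.98
tool_pos: [0.4746, -0.1281, 0.021]
orientation: [2.176, 2.266, 0.0]
force: [0.1, -0.6, -0.2]
opening: 0.0931
gripper_force: 0.0
```

Request:
servo_tool(plan="0 0 0 0;0 0 0 0;0 0 0 0;0 0 0 0;0 0 0 0;0 0 0 0;0 0 0 0;0 0 0 0;0 0 0 0;0 0 0 0", grip=1)

```text
t: 9.82
tool_pos: [0.4738, -0.129, 0.0207]
orientation: [2.178, 2.264, 0.0]
force: [0.3, -0.3, -0.5]
opening: 0.0434
gripper_force: 30.0
```

```bash
python3 mv.py 0.5583 0.0725 0.12 -2.65
```

```text
t 9.82 pos [ 473.8 -129.    20.7] head 2.23 tilt [ 0.0002 -0.0001] SHIFT [198.1  92.3 -99.3] TURN 4.88 F [ 0.3 -0.3 -0.5] q [-0.37  0.06  1.98  0.    1.1  -0.41]
```

Request:
servo_tool(plan="0 0 -0.02 0;0 0 -0.05 0;0 0 -0.08 0;0.03 0.014 -0.1 4.9;0.07 0.033 -0.1 4.9;0.11 0.051 -0.1 4.9;0.15 0.07 -0.1 4.9;0.18 0.084 -0.1 4.9;0.198 0.092 -0.1 4.9;0.198 0.092 -0.1 4.9;0.198 0.092 -0.1 4.9;0.198 0.092 -0.1 4.9")

```text
t: 10.82
tool_pos: [0.5572, 0.0719, 0.12]
orientation: [-2.272, -2.169, 0.002]
force: [-0.3, -0.3, -2.5]
opening: 0.0437
gripper_force: 30.0
```

```bash
python3 mv.py 0.5583 0.072 0.055 -2.65
```

```text
t 10.82 pos [557.2  71.9 120. ] head -2.65 tilt [-0.0015 -0.0006] SHIFT [ 0.2  1.2 65. ] TURN 0.0 F [-0.3 -0.3 -2.5] q [ 0.04  0.11  1.72 -0.    1.31  0.08]
```

Request:
servo_tool(plan="0 0.001 0.03 0;0 0.001 0.05 0;0 0.001 0.06 0;0 0.001 0.063 0;0 0.001 0.064 0;0 0.001 0.0645 0;0 0.001 0.0645 0;0 0.001 0.0645 0")

```text
t: 11.48
tool_pos: [0.5599, 0.0723, 0.0576]
orientation: [2.272, 2.168, 0.003]
force: [-0.6, -0.5, -0.8]
opening: 0.0434
gripper_force: 30.0
```

```bash
python3 mv.py 0.5583 0.072 0.055 -2.65
```

```text
t 11.48 pos [559.9  72.3  57.6] head -2.67 tilt [0.0023 0.0001] SHIFT [-0.4 -1.6  2.6] TURN -0.02 F [-0.6 -0.5 -0.8] q [ 0.04  0.19  1.76 -0.    1.19  0.08]
```

Request:
servo_tool(plan="0 -0.001 0.001 0;0 -0.001 0.002 0;0 -0.001 0.0023 0;0 -0.001 0.0023 0")

```text
t: 11.82
tool_pos: [0.5583, 0.0725, 0.0547]
orientation: [2.272, 2.169, 0.001]
force: [-1.4, -1.0, 5.5]
opening: 0.0437
gripper_force: 30.0
```

Request:
servo_tool(plan="0 0 -0.0003 0;0 0 -0.0003 0;0 0 -0.0003 0;0 0 -0.0003 0;0 0 -0.0003 0;0 0 -0.03 0;0 0 -0.07 0;0 0 -0.11 0;-0.09 0 -0.14 0;-0.09 0 -0.14 0;-0.09 0 -0.14 0;-0.09 0 -0.14 0", grip=-1)

```text
t: 12.82
tool_pos: [0.5545, -0.0203, 0.1957]
orientation: [2.274, 2.163, 0.002]
force: [-0.3, -0.2, 0.5]
opening: 0.0933
gripper_force: 0.0
```

Run:
```python
from h import *; import pickle; from plant import eyes,status
s=status.read_state(); c=eyes.read_camera("wrist"); pickle.dump((s,c),open("w6.pkl","wb")); print(s["t"],s["tool_pos"],s["dq"].round(2))
cv2.imwrite("pics/w6.png",cv2.resize(c["image"][0:190,180:340],None,fx=3.2,fy=3.2,interpolation=cv2.INTER_CUBIC))
```

```text
12.8167 [ 0.55454492 -0.02032712  0.19565175] [ 0.05  0.02  0.03  0.03 -0.01  0.05]
```

View pics/w6.png

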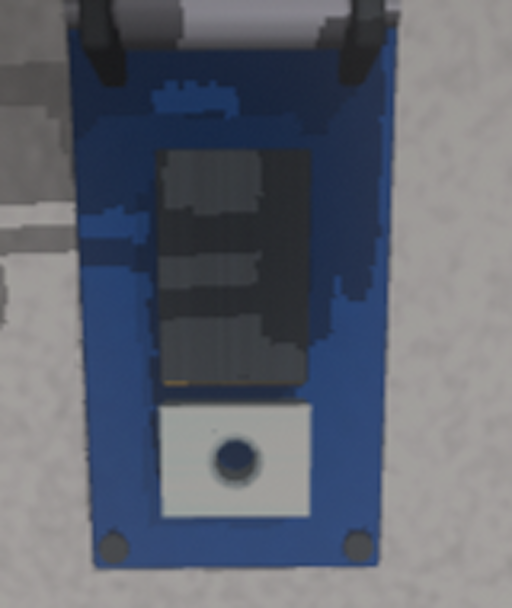

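The crop shows steel square on brass: steel corners at (155,150), (310,150), (308,384) and (158,384), with a thin sliver of brass at the bottom. The pillar is at (160,403)–(311,517) and its hole at (236,460).

```bash
cat > mvj.py <<'E'
# python3 mvj.py  jx jy z : target in jig coordinates (mm), heading along jig x
import sys,subprocess; from h import *
J=np.array([.5584,.0734]); a=np.radians(-2.65)
x,y,z=[float(v)/1000 for v in sys.argv[1:4]]
w=J+[x*np.cos(a)-y*np.sin(a),x*np.sin(a)+y*np.cos(a)]
print(subprocess.run(["python3","mv.py",str(w[0]),str(w[1]),str(z),"-2.65"],capture_output=True,text=True).stdout)
E
python3 - <<'E'
from h import *; import pickle
from scipy.optimize import least_squares
s,c=pickle.load(open("w6.pkl","rb")); T=wristT(s,c)
def W(p,L): return R.from_euler('z',p[2]).apply(L)+[p[0],p[1],0]
def fit(o):
    L=np.array([a[1] for a in o])/1000.;U=np.array([a[0] for a in o])/3.2+[180,0]
    r=least_squares(lambda p:(project(c,W(p,L),T)-U).ravel(),[.557,.07,-.04],x_scale=[.01]*3);print(np.round(r.x*[1000,1000,57.3],2),np.round(r.fun,1))
fit([((160,403),(-23,-40,40)),((311,404),(23,-40,40)),((161,517),(-23,-74,40)),((310,517),(23,-74,40)),((236,460),(0,-57,40))])
fit([((155,150),(-22,32,44)),((310,150),(22,32,44)),((158,384),(-22,-32,44)),((308,384),(22,-32,44))])
fit([((93,568),(-50,-95,12)),((380,566),(50,-95,12))])
E
python3 mvj.py 0 160 250
```

```text
[559.01  73.5   -2.99] [-0.1  0.4  0.2  0.2  0.3 -0.5 -0.3 -0.4 -0.1  0.3]
[557.98  71.75  -2.81] [-0.4 -0.1  0.4 -0.1  0.3  0.1 -0.3  0.1]
[558.42  71.12  -2.47] [-0.3  0.   0.3  0. ]
t 12.87 pos [553.9 -18.6 194.3] head -2.83 tilt [0.001  0.0001] SHIFT [252.1  -0.5 -55.7] TURN -0.18 F [0.1 0.5 0.1] q [-0.13  0.03  1.67  0.    1.44 -0.08]
```

Both coupons are within about 2 mm of centre. Next I'll shut the gripper, go over the lid and come down behind it.

Request:
servo_tool(plan="0 0 -0.04 0;0.02 0 -0.065 0;0.06 0 -0.065 0;0.1 0 -0.065 0;0.14 0 -0.065 0;0.18 0 -0.065 0;0.22 0 -0.065 0;0.252 0 -0.065 0;0.255 0 -0.05 0;0.255 0 -0.02 0;0.255 0 0.01 0;0.255 0 0.017 0", grip=1)

```text
t: 13.87
tool_pos: [0.5613, 0.2381, 0.1694]
orientation: [-2.267, -2.168, 0.014]
force: [-1.1, 0.4, -0.7]
opening: 0.0176
gripper_force: 0.0
```

```bash
python3 mvj.py 0 125 177
```

```text
t 13.87 pos [561.3 238.1 169.4] head -2.55 tilt [-0.0099 -0.0027] SHIFT [-39.7   4.6  -7.5] TURN 0.1 F [-1.1  0.4 -0.7] q [0.32 0.2  1.53 0.   1.42 0.36]
```

Request:
servo_tool(plan="0 0 0 0;-0.02 0 0 0;-0.04 0 0 0;-0.055 0 0 0;-0.07 0 0 0;-0.087 0 0.001 0;-0.1 0 0.002 0;-0.115 0 0.004 0;-0.129 0 0.008 0;-0.142 0 0.0135 0;-0.142 0 0.0135 0")

```text
t: 14.78
tool_pos: [0.5582, 0.0928, 0.1619]
orientation: [-2.274, -2.166, 0.004]
force: [-1.0, -0.3, -0.9]
opening: 0.0007
gripper_force: 0.0
```

```bash
python3 mvj.py 0 20 164
python3 - <<'E'
from h import *; from plant import eyes
c=eyes.read_camera("scene"); cv2.imwrite("pics/s2.png",cv2.resize(c["image"][100:260,200:400],None,fx=3,fy=3,interpolation=cv2.INTER_CUBIC))
E
```

```text
t 14.78 pos [558.2  92.8 161.9] head -2.78 tilt [-0.002  -0.0012] SHIFT [ 0.7  1.1 -2.1] TURN -0.13 F [-1.  -0.3 -0.9] q [ 0.07  0.09  1.67 -0.    1.39  0.12]
```

View pics/s2.png

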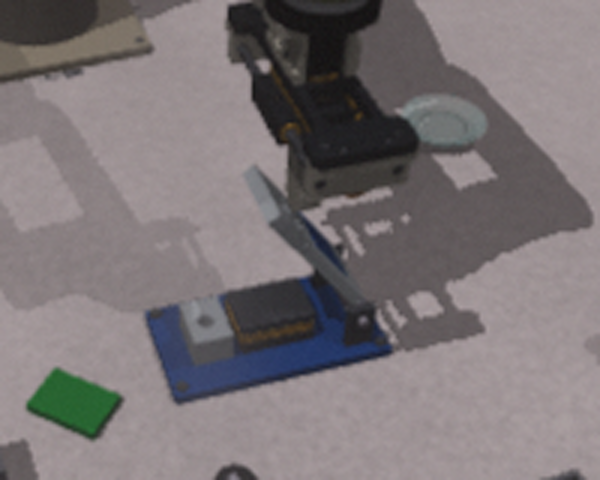

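The lid is at about 1.0 rad, with its free edge near (262,190) and the finger behind it. The pile is intact at (268,310). I'll continue along the arc.

Request:
servo_tool(plan="-0.013 0 0.007 0;-0.024 0 0.016 0;-0.034 0 0.026 0;-0.043 0 0.0375 0;-0.0505 0 0.05 0;-0.056 0 0.063 0;-0.059 0 0.072 0;-0.061 0 0.079 0;-0.062 0 0.084 0;-0.063 0 0.087 0;-0.063 0 0.087 0")

```text
t: 15.75
tool_pos: [0.5557, 0.0326, 0.0757]
orientation: [-2.272, -2.169, 0.001]
force: [0.4, -0.2, 0.5]
opening: 0.0008
gripper_force: 0.0
```

```bash
python3 mvj.py 0 -42.5 73
```

```text
t 15.75 pos [555.7  32.6  75.7] head -2.65 tilt [-0.0008  0.    ] SHIFT [-1.6  0.8  2.7] TURN 0.0 F [ 0.4 -0.2  0.5] q [-0.03  0.15  1.77 -0.    1.22  0.01]
```

Request:
servo_tool(plan="0 0 0.001 0;0 0 0.002 0;0 0 0.003 0;0 0 0.0035 0;0 0 0.0035 0;0 0 0.0035 0;0 0 0.0035 0")

```text
t: 16.33
tool_pos: [0.5563, 0.0326, 0.0733]
orientation: [2.272, 2.169, 0.001]
force: [-0.4, 1.3, 3.9]
opening: 0.0004
gripper_force: 1.7
```

The lid is shut: the fingertips bear on it at 56 mm. Next I'll fetch the pin.

```bash
python3 mv.py 0.625 -0.198 0.19 -2.65
```

```text
t 16.33 pos [556.3  32.6  73.3] head -2.66 tilt [0.0007 0.0002] SHIFT [-227.2   79.4 -116.7] TURN -0.01 F [-0.4  1.3  3.9] q [-0.03  0.15  1.77  0.    1.22  0.01]
```

Request:
servo_tool(plan="0 0 -0.04 0;0 0 -0.08 0;-0.03 0.01 -0.115 0;-0.065 0.02 -0.115 0;-0.1 0.03 -0.115 0;-0.14 0.045 -0.115 0;-0.18 0.06 -0.115 0;-0.21 0.07 -0.115 0;-0.227 0.079 -0.115 0;-0.227 0.079 -0.115 0;-0.227 0.079 -0.115 0;-0.227 0.079 -0.115 0", grip=-1)

```text
t: 17.33
tool_pos: [0.6241, -0.1972, 0.1874]
orientation: [-2.272, -2.169, 0.0]
force: [-0.2, 0.5, 0.3]
opening: 0.0756
gripper_force: 0.0
```

```bash
python3 - <<'E'
from h import *; import pickle; from plant import eyes,status
from scipy.optimize import least_squares
s=status.read_state(); c=eyes.read_camera("wrist"); pickle.dump((s,c),open("w7.pkl","wb")); print(s["t"],s["tool_pos"],s["dq"].round(2))
T=wristT(s,c); im=c["image"].astype(int);B,G,Rr=im[...,0],im[...,1],im[...,2]
p=project(c,[.625,-.198,.07],T)[0]; m=blob((Rr-G>40)&(Rr-B>40),p); print(p,m.sum())
obs=cv2.convexHull(np.argwhere(m)[:,::-1].astype(np.float32))
def sil(x,y):
    a=np.linspace(0,2*np.pi,60); P=np.vstack([np.c_[x+.011*np.cos(a),y+.011*np.sin(a),0*a+z] for z in (.046,.076)])
    return cv2.convexHull(project(c,P,T).astype(np.float32))
def bb(h): h=h[:,0]; return np.r_[h.min(0),h.max(0)]
ob=bb(obs); ob[2:]+=0
r=least_squares(lambda q:bb(sil(*q))-ob,[.625,-.198],x_scale=[.01]*2,diff_step=1e-3)
print("pin",np.round(r.x*1000,1),np.round(r.fun,1),ob)
E
python3 mv.py 0.625 -0.198 0.068 -2.65
```

```text
17.3333 [ 0.62405064 -0.19718493  0.18735789] [ 0.02 -0.02  0.01 -0.   -0.   -0.  ]
[255.66608278 191.9807363 ] 447
pin [ 627.8 -200.1] [-0.5 -5.   0.5  4.8] [247. 181. 271. 203.]
t 17.38 pos [ 624.1 -196.8  187.6] head -2.61 tilt [-0.0006  0.0006] SHIFT [ -1.3   1.  119.6] TURN 0.04 F [ 0.3  1.3 -0.3] q [-0.38  0.3   1.38  0.    1.46 -0.34]
```

Run:
```python
from h import *; import pickle
s,c=pickle.load(open("w7.pkl","rb")); T=wristT(s,c)
cv2.imwrite("pics/w7.png",cv2.resize(c["image"][140:250,190:330],None,fx=5,fy=5,interpolation=cv2.INTER_NEAREST))
```

```text
(no output)
```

View pics/w7.png

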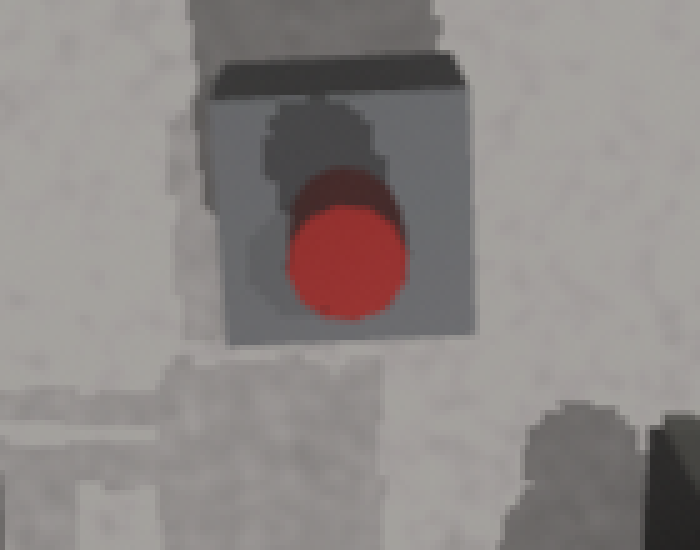

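The crop shows the head's lit top disc centred at (347,262), which is full-image (259.4,192.4), and its shadowed side above. So the mask covered only the top face.

Run:
```python
from h import *; import pickle
s,c=pickle.load(open("w7.pkl","rb")); T=wristT(s,c)
P=onplane(c,[[259.4,192.2],[247.5,192],[271.5,192],[254,206.5]],.076,T)*1000;print(P.round(1))
```

```text
[[ 628.3 -196.6   76. ]
 [ 617.9 -195.9   76. ]
 [ 638.9 -196.9   76. ]
 [ 623.  -209.6   76. ]]
```

Request:
servo_tool(plan="0 0.0035 0.03 0;0 0.0035 0.06 0;0 0.0035 0.09 0;0 0.0035 0.11 0;0 0.0035 0.117 0;0 0.0035 0.12 0;0 0.0035 0.12 0;0 0.0035 0.12 0")

```text
t: 18.05
tool_pos: [0.6291, -0.1981, 0.0699]
orientation: [2.27, 2.168, 0.002]
force: [0.0, 0.4, 0.3]
opening: 0.0933
gripper_force: 0.0
```

Request:
servo_tool(plan="0 0 0 0;0 0 0 0;0 0 0 0;0 0 0 0;0 0 0 0;0 0 0 0;0 0 0 0;0 0 0 0;0 0 0 0;0 0 0 0;0 0 0 0;0 0 0 0", grip=1, grip_force=35)

```text
t: 19.05
tool_pos: [0.6279, -0.1981, 0.0678]
orientation: [-2.272, -2.169, 0.0]
force: [0.5, -0.5, 0.6]
opening: 0.0213
gripper_force: 35.0
```

```bash
python3 mv.py 0.5545 -0.02 0.125 -2.65
```

```text
t 19.05 pos [ 627.9 -198.1   67.8] head -2.66 tilt [-0. -0.] SHIFT [174.5 -81.6 -57.2] TURN -0.01 F [ 0.5 -0.5  0.6] q [-0.38  0.41  1.47 -0.    1.26 -0.34]
```

Request:
servo_tool(plan="0 0 -0.02 0;0 0 -0.04 0;0 0 -0.065 0;0.03 -0.014 -0.065 0;0.065 -0.03 -0.065 0;0.1 -0.047 -0.065 0;0.13 -0.061 -0.063 0;0.155 -0.073 -0.061 0;0.165 -0.081 -0.06 0;0.17 -0.0815 -0.06 0;0.17 -0.0815 -0.06 0;0.17 -0.0815 -0.06 0")

```text
t: 20.05
tool_pos: [0.5551, -0.0254, 0.1282]
orientation: [2.272, 2.168, 0.0]
force: [-0.5, 0.2, -0.5]
opening: 0.0212
gripper_force: 35.0
```

Run:
```python
from h import *; import pickle; from plant import eyes,status
s=status.read_state(); c=eyes.read_camera("wrist"); pickle.dump((s,c),open("w8.pkl","wb")); print(s["t"],s["tool_pos"],s["force"],s["dq"].round(2),s["opening"])
T=wristT(s,c); M=R.from_rotvec(s["orientation"]).as_matrix()
tip=s["tool_pos"]+M@[0,0,.0638]; print("tip px expected",project(c,tip,T),"hole px",project(c,[.5558,.0165,.056],T),"lid edge",project(c,[.555,-.008,.056],T))
cr=c["image"][100:270,190:330]; cv2.imwrite("pics/w8.png",cv2.resize(cr,None,fx=3.5,fy=3.5,interpolation=cv2.INTER_CUBIC))
```

```text
20.05 [ 0.55508732 -0.02535222  0.12821972] [-0.47098833  0.15251322 -0.49338089] [-0.02  0.01 -0.01  0.    0.    0.  ] 0.021209533362639928
tip px expected [[254.46427255 211.56572335]] hole px [[252.69219354 152.70357953]] lid edge [[253.18229574 185.59118909]]
```

View pics/w8.png

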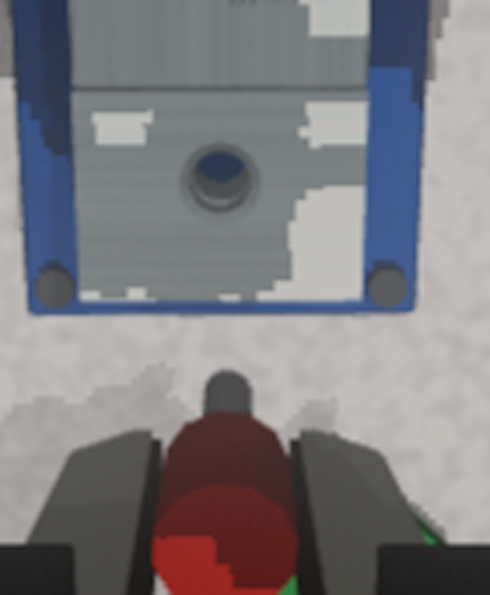

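The crop shows the shut lid with the hole's chamfer ring centred at (220.5,180), which is full-image (253.0,151.4). The held pin's shank is at column 228 and its tip outline peaks at row 370.

```bash
python3 - <<'E'
from h import *; import pickle
s,c=pickle.load(open("w8.pkl","rb")); T=wristT(s,c); M=R.from_rotvec(s["orientation"]).as_matrix()
k=lambda p:np.array(p)/3.5+[190,100]
H=onplane(c,k((220.5,180)),.056,T)[0]; zt=s["tool_pos"][2]-.0638
print("hole",H*1000,"lid edges",onplane(c,[k((71,89)),k((369,89)),k((80,300)),k((364,300))],.056,T).round(4).tolist())
for y in (384,387): 
    t=onplane(c,k((228,y)),zt,T)[0]; print("tip",t*1000,"tool off",(M.T@(t-s["tool_pos"])*1000).round(1),"need shift tool",(M.T@(H-t)*1000).round(1))
E
python3 mv.py 0.5558 0.0165 0.126 -2.65
```

```text
hole [556.06455747  17.40973127  56.        ] lid edges [[0.527, 0.0371, 0.056], [0.5867, 0.0343, 0.056], [0.5251, -0.0067, 0.056], [0.5852, -0.0095, 0.056]]
tip [555.70373502 -23.98380027  64.41972265] tool off [ 1.4  0.5 63.8] need shift tool [41.4 -1.6  8.4]
tip [555.67373244 -24.64623776  64.41972265] tool off [ 0.8  0.5 63.8] need shift tool [42.  -1.6  8.4]
t 20.1 pos [555.2 -25.7 128.2] head -2.71 tilt [ 0.0009 -0.0006] SHIFT [42.2 -1.4  2.2] TURN -0.06 F [ 0.8 -0.3 -1.1] q [-0.14  0.09  1.73 -0.    1.32 -0.09]
```

Request:
servo_tool(plan="0.015 -0.001 0 0;0.03 -0.001 0 0;0.0415 -0.0016 0 0;0.0415 -0.0016 0 0;0.0415 -0.0016 0 0;0.0415 -0.0016 0.004 0;0.0415 -0.0016 0.008 0;0.0415 -0.0016 0.01 0;0.0415 -0.0016 0.012 0;0.0415 -0.0016 0.014 0;0.0415 -0.0016 0.014 0")

```text
t: 21.02
tool_pos: [0.5544, 0.0169, 0.1132]
orientation: [-2.272, -2.169, 0.001]
force: [0.9, -0.9, -0.9]
opening: 0.0214
gripper_force: 35.0
```

The tip is 6 mm inside the lid hole with no contact force. Continuing down.

Request:
servo_tool(plan="0 0 0.003 0;0 0 0.006 0;0 0 0.009 0;0 0 0.012 0;0 0 0.015 0;0 0 0.018 0;0 0 0.018 0")

```text
t: 21.6
tool_pos: [0.5546, 0.017, 0.0951]
orientation: [-2.272, -2.169, 0.001]
force: [0.9, -0.4, -1.4]
opening: 0.0212
gripper_force: 35.0
```

Request:
servo_tool(plan="0 0 0.004 0;0 0 0.008 0;0 0 0.012 0;0 0 0.014 0;0 0 0.016 0;0 0 0.0165 0;0 0 0.0165 0;0 0 0.0165 0")

```text
t: 22.27
tool_pos: [0.5547, 0.0169, 0.0792]
orientation: [2.272, 2.169, -0.0]
force: [1.4, -2.5, -2.1]
opening: 0.0214
gripper_force: 35.0
```

Request:
servo_tool(plan="0 0 0.0007 0;0 0 0.0014 0;0 0 0.002 0;0 0 0.002 0;0 0 0.002 0;0 0 0.002 0")

```text
t: 22.77
tool_pos: [0.5549, 0.017, 0.0779]
orientation: [2.272, 2.169, 0.0]
force: [-1.3, -1.7, 5.9]
opening: 0.0209
gripper_force: 35.0
```

Request:
servo_tool(plan="0 0 0.0003 0;0 0 0.0006 0;0 0 0.0006 0;0 0 0.0006 0;0 0 0.0006 0;0 0 0.0006 0")

```text
t: 23.27
tool_pos: [0.5549, 0.017, 0.0778]
orientation: [2.272, 2.169, 0.0]
force: [-3.4, -1.6, 10.1]
opening: 0.0209
gripper_force: 35.0
```

Run:
```python
from plant import eyes,status
for i in range(6):
    s=status.read_state(); print(s["t"],s["tool_pos"].round(4),s["force"].round(1)); eyes.read_camera("wrist")
```

```text
23.2667 [0.5549 0.017  0.0778] [-3.4 -1.6 10.1]
23.3167 [0.5549 0.017  0.0778] [-3.2 -1.3  9.8]
23.3667 [0.5549 0.017  0.0778] [-4.6 -0.9  9.8]
23.4167 [0.555  0.017  0.0778] [-3.7 -0.9 10.2]
23.4667 [0.5549 0.017  0.0778] [-3.5 -2.  10.8]
23.5167 [0.5549 0.017  0.0778] [-1.8 -1.5 10.1]
```

```bash
python3 -c "
from plant import robot; print(robot.close_job())"
```

```text
the job is handed in; nothing more can be done
None
```

I handed the job in at about 23.5 s of the 72 s limit. By my measurements, brass and steel are stacked within about 3 mm of the platen's centre, the lid is shut, the pin is fully home, and the arm is still pressing on the pin head with about 10 N. No verdict came back.

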